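# Raise the scanner stand one rung and dock the hand scanner

### The arm

A 6-joint arm with a two-finger parallel gripper is mounted at the origin on a cart in front of the work surface, level with it; the furniture and walls round the work are solid. World frame = base frame: x ahead of the robot, y to its left, z up, the work surface at z = 0. Lengths are in m, angles in rad, forces in N, time in s.
With the tool pointing down it reaches from about 0.3 to 1 m from the base axis. Payload 5.1 kg.
Tool frame: the origin (TCP) lies on the centre line of the jaws, within the pads' length; the fingertips stand ctrl.tip_extent ahead of it and the grasp point (between the pads) lies 6 mm ahead of it (ctrl.tip_extent is the distance from the TCP to the fingertips, in m); z points along the fingers, y is the line along which they close (so a half turn about z gives the same grasp; the last joint's range is limited). The gripper opens to 95 mm and grips with 3 to 60 N. Pads are 20 mm wide; open, the fingers measure 119 mm over their backs; the gripper's body (75 mm by 180 mm) begins 59 mm behind the grasp point.
Start: joints at [1.151, 0.124, 1.65, -0, 1.367, -0.083], TCP at [0.215, 0.613, 0.211] pointing down, gripper open.
Joint ranges: [-2.61, 2.61], [-1.02, 2.33], [0.03, 2.71], [-1.35, 4.49], [0.32, 2.68], [-2.91, 2.91]. Speed limits (rad/s): [2.57, 2.57, 3.14, 3.14, 3.14, 3.14].

### API

Orientations are given as a 3x3 rotation matrix whose columns are the frame's x, y, z axes.
In Python, from bench import readout, optics, ctrl gives the robot as it stands. The module is installed in compiled form; this text tells all that it offers.
- The arm moves only by the tool jog_arm, never from a script. Its argument "plan" is a list of rows, each a list of 7 numbers: the closure, from 0 (fully open) to 1 (shut), then the shift along the tool's x, y, z in m, then the turn, a rotation vector about the tool's x, y, z in rad. A call has 1 to 10 rows; each row is the pose to reach, as a shift and turn from the pose commanded when the call began, along the tool's axes at that moment; what a row does not reach only later rows make up. A row lasts 1/10 s, in which the tool goes at most 50 mm and 8.59 degrees, less where a joint would pass 70% of its speed; a pose out of reach is approached as far as the arm can. A call with a gripper value outside its range is refused whole. The fingers move at their own pace and stop on an object; "grip_force" is the grip in N (left out, the last holds). Time passes only in rows, so rows that repeat a pose let the fingers close. It gives the time, the measured TCP pose, the force, the opening and the grip force at its end, in the units of the state.
- readout.get_state(): the state, without advancing time (a new reading comes with each control period).
- optics.grab_frame(name): name is "scene" or "top"; returns (picture, depth): 420x560x3 uint8, red, green, blue; 420x560 float32, m along the optical axis (not along the pixel's ray), 0 where there is no reading.
- optics.camera_model(name): a dict with "camera_matrix" (3x3 intrinsics, pixels), "world_to_cam" (4x4, takes a point from world to camera coordinates). Camera axes: x right, y down, z forward; pixel columns grow to the right and rows downward; lengths in m; the calibration is good to about 2 mm. A picture is of the moment at which its call begins. camera_model takes no time and is no camera call.
- ctrl.finish_job(): hands the job in; it is judged then, once.
The state is a dict: "time": time; "qpos": joint angles; "joint_velocities": joint speeds; "joint_torque": joint torques, N m; "ee_pos": TCP position; "tcp_rot": TCP orientation; "contact_force": force on the tool from outside, world axes, zero at the start; "torque": the same for the moment, N m; "opening": finger opening in m; "grip_force": force on a finger pad.
Only numpy, scipy, OpenCV 4.12 (cv2) and the standard library are available. Lean on these libraries where they do the work, as an engineer would, in place of code of your own. Each camera call takes 0.05 s, during which the arm holds its last target. There are 200 camera calls.

### The job

The scanner stand is one rung too low for tall bottles to pass beneath it. Take the empty cradle by its arm, raise it just past the next rung up so that the pawl clears and drops in, lower it gently until the pawl sits on that rung, and let go. Then set the hand scanner down in the raised cradle, right way up and flat, its head in the wide front nest and its handle in the narrow rear fork; do not drop it, and leave the two pill bottles beside the stand where they are.

Things in the scene. Friction and masses are not known exactly. Their poses are not given: they have to be found in the camera images.
- stand: Fixed scanner stand: grey foot plate 270 x 130 mm, two upright aluminium rails (mast 60 mm wide, top at 260 mm) joined by round steel rungs 8 mm thick, 36 mm apart, and a cradle that slides on the rails. Origin on the worktop under the ladder, midway between the rails; x runs away from the cradle arm (the arm points to -x), z up. The foot reaches from x = -230 to +40 mm.
- cradle (a joint): Height of the cradle on the rails (m), up positive; 0 at the start, where its pawl sits on the third rung from the foot. On the next rung up it reads 0.036; raise it to 0.043 to 0.065 for the pawl to clear and drop in (at 0.077 it would catch the rung after that). Cradle with pawl weighs 0.38 kg; nothing but the pawl keeps it from sliding down, and it cannot be lowered past a rung unless the pawl's tail is lifted.
- pawl (a joint): Gravity pawl on the cradle, just in front of the ladder: a steel finger on a pin, with a weighted cross bar as tail. 0 rad: nose swung in over the rung, as it rests by its own weight. The passing rung pushes it out to about 0.5 rad; then it falls back by itself.
- cradle_grip (a point): Point to take the cradle: middle of its horizontal arm, an aluminium bar 20 mm wide (stand y) and 20 mm high, 165 mm in front of the ladder. Free of other parts for 50 mm either way along the bar; empty below. The nests rise 50 mm above the bar's centre at either end of this stretch.
- cradle_front (a point): On the floor of the wide front nest (black plastic, inside 70 mm wide, walls 23 mm high and flared at the top, low lip 8 mm high at the front): where scanner_front belongs. 260 mm in front of the ladder, 26 mm above cradle_grip; rises with the cradle.
- cradle_rear (a point): On the floor level of the narrow rear fork (inside 44 mm wide, walls 23 mm high, flared; the fork stands 94 to 105 mm before the ladder): where scanner_rear belongs. 88 mm in front of the ladder, same height as cradle_front.
- scanner: Loose cream-coloured hand barcode scanner, 0.14 to 0.22 kg, lying flat with its red trigger up. Origin under its middle on the underside; x along the handle towards the head, z up. Handle: x -77 to +45 mm, 38 mm wide, 26 mm high, with a black cable stub behind it. Head: x +45 to +95 mm, 64 mm wide, 34 mm high. Balance point about x = +25 mm.
- scanner_front (a point): Middle of the lower front edge of the scanner's head: x = +95 mm in the scanner's frame, on the underside.
- scanner_rear (a point): Underside of the scanner's handle at its rear end: x = -77 mm in the scanner's frame.
- tall_bottle: Brown pill bottle with white cap, 44 mm across, 100 mm high, standing to the left of the mast, about 110 mm from it; stays there. Origin under its middle.
- short_bottle: White pill bottle with green cap, 48 mm across, 76 mm high, standing to the left of and behind the mast; stays there. Origin under its middle.

How it is judged:
By the outcome, as a careful person would: the job done as asked, in the order asked, and still so for the second after the job is handed in, with the robot touching nothing.
It also fails if it takes over 56 s, if anything falls off the work surface, if the arm or the gripper's body presses on something with over 40 N, if the wrist force passes 120 N, or if a joint passes its speed limit or range.

## Working session

There is one attempt and no reset: what is moved stays moved. The work goes in short steps, Python scripts to look and compute and a tool call to move; the robot and the scene stay as the last step left them, time stands still between calls to the robot, and variables do not carry over. Pictures are saved under pics/ and viewed, at most 10 in all, crops included, and the job is handed in when it is done.

Besides the shell and the picture viewer there is one more tool, called as name(argument=value, ...), one argument or row to a line, values as JSON. jog_arm: Moves the arm, as the interface text tells. Its arguments: {"type":"object","properties":{"plan":{"type":"array","items":{"type":"array","items":{"type":"number"}}},"grip_force":{"type":"number"}},"required":["plan"]}

```bash
mkdir -p pics; cat > h.py <<'E'
import numpy as np, cv2
from bench import readout, optics, ctrl
def grab(n):
    p,d=optics.grab_frame(n); m=optics.camera_model(n)
    return p,d,np.array(m["camera_matrix"]),np.array(m["world_to_cam"])
def cloud(d,K,T):
    v,u=np.mgrid[:d.shape[0],:d.shape[1]]
    c=np.stack([(u-K[0,2])/K[0,0]*d,(v-K[1,2])/K[1,1]*d,d],-1)
    w=(c-T[:3,3])@T[:3,:3]
    w[d==0]=np.nan
    return w
def proj(P,K,T):
    c=T[:3,:3]@np.array(P)+T[:3,3]; q=K@c; return q[:2]/q[2]
def save(n,p): cv2.imwrite("pics/"+n+".png",cv2.cvtColor(p,cv2.COLOR_RGB2BGR))
E
python3 - <<'E'
from h import *
for n in("scene","top"):
    p,d,K,T=grab(n); save(n+"0",p); np.savez(n+"0",p=p,d=d,K=K,T=T); print(K,T)
s=readout.get_state(); print(s, ctrl.tip_extent)
E
```

```text
[[489.21089579   0.         278.71798335]
 [  0.         489.21089579 208.4447866 ]
 [  0.           0.           1.        ]] [[-0.99019168 -0.13970945  0.00130762  0.56343219]
 [-0.12235382  0.86258905 -0.49088662  0.18025717]
 [ 0.06745357 -0.48623183 -0.87122249  1.25897498]
 [ 0.          0.          0.          1.        ]]
[[387.35804075   0.         283.04357832]
 [  0.         387.35804075 206.10820781]
 [  0.           0.           1.        ]] [[-0.01249169 -0.9997567   0.01817947 -0.08137376]
 [-0.99440161  0.01051288 -0.10514237  0.57202498]
 [ 0.10492567 -0.0193911  -0.994291    1.18523126]
 [ 0.          0.          0.          1.        ]]
{'time': 0.1, 'qpos': array([ 1.15139579e+00,  1.24412424e-01,  1.65152079e+00,  1.64496396e-05,
        1.36750489e+00, -8.26180811e-02]), 'joint_velocities': array([ 2.38622222e-04, -4.28862882e-04, -2.80639610e-03, -1.05632198e-03,
        3.17850023e-04,  2.97294660e-05]), 'joint_torque': array([ 3.98273960e-04, -4.18883479e+01, -3.61096823e+01,  7.77877774e-02,
        4.61919559e-02, -6.75497085e-05]), 'ee_pos': array([0.2145898 , 0.61293905, 0.20983759]), 'tcp_rot': array([[-9.43821627e-01,  3.30454459e-01, -7.66207246e-04],
       [ 3.30455304e-01,  9.43820149e-01, -1.67895329e-03],
       [ 1.68344238e-04, -1.83782967e-03, -9.99998297e-01]]), 'contact_force': array([-0.86112662,  0.5454341 , -0.79788457]), 'torque': array([-0.00521232, -0.01045639, -0.03884275]), 'grip_force': 0.0, 'opening': 0.09527277499403099} 0.025
```

View pics/scene0.png

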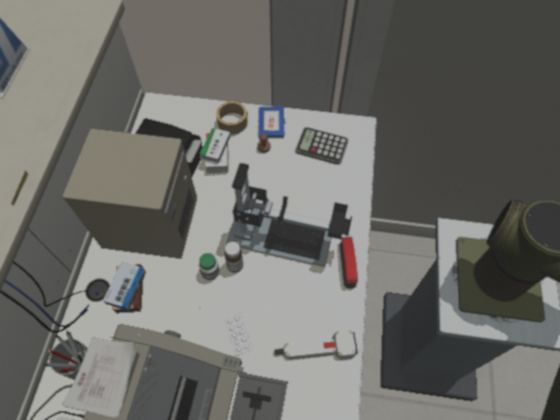

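View pics/top0.png

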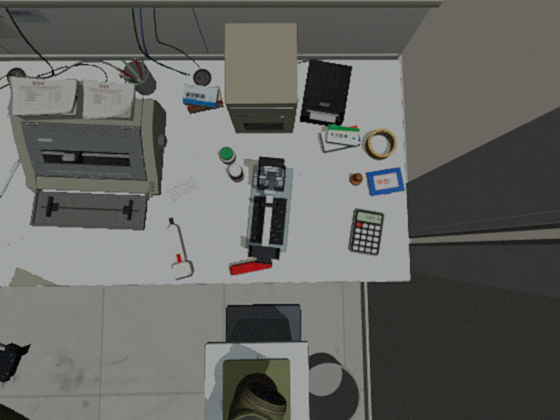

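The scene shows the stand at about (285,235) with its arm pointing toward the robot, and the scanner at (315,350). In the top view the mast is at (270,165), the front nest at about (263,252) and the scanner at (180,245), head toward the robot. Next, zoomed crops and point clouds.

```bash
python3 - <<'E'
from h import *
a=np.load("top0.npz"); b=np.load("scene0.npz")
c1=cv2.resize(a["p"][140:290,155:315],None,fx=3.5,fy=3.5,interpolation=cv2.INTER_CUBIC)
save("c_top",c1)
c2=cv2.resize(b["p"][155:295,180:370],None,fx=4,fy=4,interpolation=cv2.INTER_CUBIC)
save("c_scene",c2)
w=cloud(a["d"],a["K"],a["T"])
for v in range(152,272,6):
    print(v,[ "%d,%d,%d"%tuple(np.nan_to_num(w[v,u])*1000) for u in range(246,294,4)])
E
```

```text
152 ['752,29,2', '752,16,3', '752,3,2', '752,-9,1', '751,-22,3', '753,-35,-5', '752,-48,0', '752,-61,-1', '752,-74,-1', '752,-87,0', '752,-100,0', '752,-113,-1']
158 ['732,29,2', '733,17,-1', '732,3,2', '732,-8,1', '671,-30,261', '671,-41,259', '672,-51,259', '671,-61,259', '671,-72,260', '732,-87,-2', '731,-100,2', '731,-113,0']
164 ['713,30,-2', '713,17,0', '712,4,1', '712,-8,0', '656,-30,259', '656,-41,260', '655,-51,261', '656,-61,257', '656,-71,259', '656,-82,258', '712,-99,-1', '712,-113,-2']
170 ['693,30,1', '693,17,0', '691,3,10', '661,-15,155', '658,-27,170', '661,-38,154', '662,-49,152', '662,-61,150', '662,-72,149', '652,-83,198', '662,-95,150', '689,-112,13']
176 ['672,29,4', '672,17,3', '671,3,10', '644,-15,154', '648,-26,133', '665,-35,42', '647,-49,138', '647,-60,135', '658,-72,79', '653,-84,103', '668,-98,20', '670,-111,12']
182 ['654,30,0', '654,17,-5', '652,3,9', '627,-15,151', '648,-22,28', '648,-35,27', '629,-49,137', '648,-60,26', '648,-73,27', '648,-85,26', '650,-98,11', '650,-111,14']
188 ['634,30,0', '634,17,0', '632,3,10', '616,-13,114', '615,-25,117', '615,-
[... 1593 characters left out ...]
 '459,-109,-4']
248 ['441,30,9', '441,8,151', '441,-2,135', '441,-13,134', '441,-24,135', '441,-36,133', '441,-47,131', '440,-58,132', '440,-70,152', '440,-83,5', '440,-96,9', '439,-109,-1']
254 ['422,30,1', '425,8,152', '424,-1,132', '424,-13,132', '424,-24,133', '424,-35,132', '424,-47,132', '423,-58,131', '424,-69,153', '421,-83,0', '421,-96,-3', '420,-108,0']
260 ['403,31,-1', '403,18,-1', '403,5,3', '407,-13,128', '407,-24,129', '407,-35,132', '407,-47,134', '402,-57,2', '402,-70,-1', '402,-83,-5', '402,-95,6', '402,-108,0']
266 ['387,27,50', '387,14,51', '387,2,48', '386,-9,45', '386,-21,48', '385,-33,35', '385,-45,38', '384,-57,2', '383,-70,3', '383,-82,1', '383,-95,-1', '383,-108,0']
```

View pics/c_top.png

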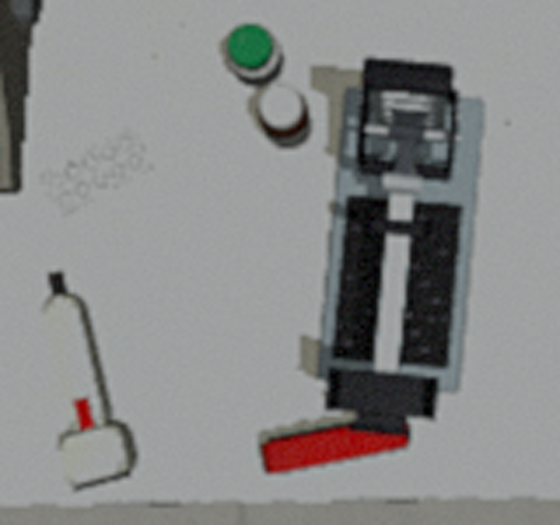

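View pics/c_scene.png

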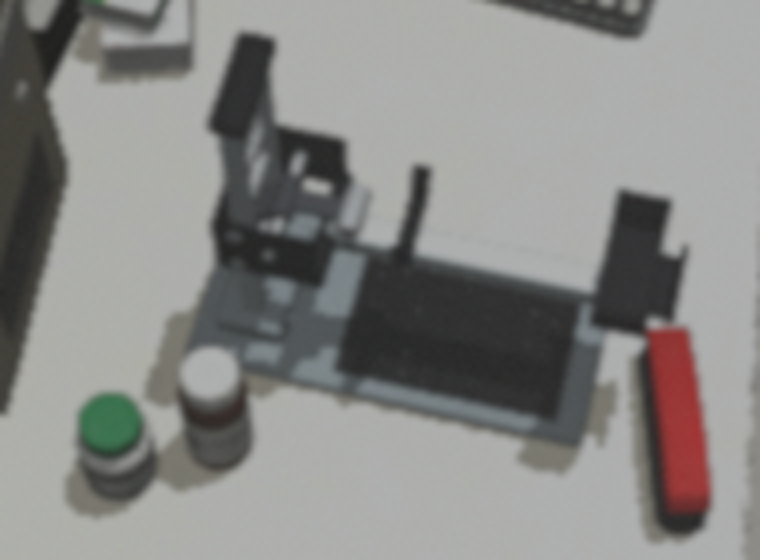

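The crops show the bar across the middle of the stand (crop x≈395), with the front nest at (383,395). A red stapler lies below and in front of it. The scanner's trigger is up, its tail at crop (57,283) and its head at (95,455). Now fitting both axes.

```bash
cat >> h.py <<'E'
def stand(w,h=0.0):
    # lateral centres of parts: bar (along x bins), fork, front nest, mast cap
    z=w[...,2]; ok=(w[...,0]>.38)&(w[...,0]<.70)&(w[...,1]>-.14)&(w[...,1]<.06)
    m=ok&(abs(z-.116-h)<.008)&(w[...,0]>.455)&(w[...,0]<.555); b=w[m]
    r=cv2.fitLine(b[:,:2].astype(np.float32),cv2.DIST_HUBER,0,.001,.001).ravel()
    return b,r
def goto(P,yaw):
    """shift+rotvec in tool axes to reach TCP P, tool down, tool x at yaw"""
    from scipy.spatial.transform import Rotation as Ro
    s=readout.get_state(); R=s["tcp_rot"]
    x=np.array([np.cos(yaw),np.sin(yaw),0]); z=np.array([0,0,-1.]); G=np.stack([x,np.cross(z,x),z],1)
    return np.round(R.T@(np.array(P)-s["ee_pos"]),4), np.round(Ro.from_matrix(R.T@G).as_rotvec(),4)
E
python3 - <<'E'
from h import *
for n in("top","scene"):
    a=np.load(n+"0.npz"); w=cloud(a["d"],a["K"],a["T"]); z=w[...,2]
    b,r=stand(w); print(n,"bar",len(b),b.mean(0),r, "yaw",np.degrees(np.arctan(r[1]/r[0])))
    m=(z>.25)&(z<.27)&(w[...,0]>.6)&(w[...,0]<.72)&(abs(w[...,1]+.05)<.08)
    print(" mast cap",cv2.minAreaRect(w[m][:,:2].astype(np.float32)),np.median(w[m],0))
    for nm,lo,hi in(("front",.39,.452),("fork",.556,.568)):
        m=(z>.122)&(z<.17)&(w[...,0]>lo)&(w[...,0]<hi)&(w[...,1]>-.12)&(w[...,1]<.05); q=w[m]
        print(" ",nm,len(q),q.min(0),q.max(0),np.median(q,0))
    m=(z>.012)&(z<.05)&(w[...,0]>.33)&(w[...,0]<.56)&(w[...,1]>.10)&(w[...,1]<.30)
    q=w[m]; c=a["p"][m]; br=c.min(1)>95
    qb=q; print(" scan",len(q),br.sum(),q.min(0),q.max(0),"z",np.percentile(q[:,2],[10,50,90,99]))
    # handle axis
    L=cv2.fitLine(qb[:,:2].astype(np.float32),cv2.DIST_HUBER,0,.001,.001).ravel(); d=L[:2]*(-1 if L[0]>0 else 1)
    s=(qb[:,:2]-L[2:])@d; t=(qb[:,:2]-L[2:])@np.array([-d[1],d[0]])
    print(" axis",L,np.degrees(np.arctan2(d[1],d[0])),"s",s.min(),s.max())
    for k in np.arange(s.min(),s.max(),.012):
        i=(s>=k)&(s<k+.012); print("   %.3f n%d t %.4f %.4f z %.3f"%(k,i.sum(),t[i].min(),t[i].max(),np.median(qb[i,2])) if i.sum() else k)
    red=(a["p"][...,0]>140)&(a["p"][...,1]<60)&(w[...,1]>.1)&(w[...,1]<.3)&(w[...,0]>.33)&(w[...,0]<.56); print(" red",w[red].mean(0))
E
```

```text
top bar 241 [ 0.50462952 -0.03909707  0.11651741] [ 0.9946276  -0.10351796  0.5046295  -0.03909707] yaw -5.941787
 mast cap ((0.6626739501953125, -0.05519380047917366), (0.06588432192802429, 0.024328825995326042), 85.49382019042969) [ 0.66148388 -0.05399769  0.25925943]
  front 471 [ 0.39628563 -0.07558312  0.12757783] [0.45008039 0.01345388 0.16030244] [ 0.42471237 -0.03020406  0.13320969]
  fork 79 [ 0.55657894 -0.07424699  0.12646539] [ 0.56781882 -0.01507466  0.1592613 ] [ 0.56361567 -0.04844613  0.13369266]
 scan 806 638 [0.34664916 0.19381523 0.01210842] [0.53867139 0.27232857 0.04092846] z [0.02026294 0.0272621  0.0350339  0.038705  ]
 axis [0.9671274  0.25429237 0.42817777 0.2368882 ] -165.26833 s -0.11486154908409105 0.07809772264804736
   -0.115 n18 t -0.0085 0.0061 z 0.018
   -0.103 n16 t -0.0071 0.0056 z 0.018
   -0.091 n39 t -0.0143 0.0167 z 0.024
   -0.079 n46 t -0.0163 0.0164 z 0.026
   -0.067 n46 t -0.0172 0.0159 z 0.026
   -0.055 n45 t -0.0182 0.0164 z 0.026
   -0.043 n45 t -0.0166 0.0156 z 0.026
   -0.031 n47 t -0.0186 0.0147 z 0.025
   -0.019 n47 t -0.0179 0.0168 z
[... 1108 characters left out ...]

   -0.113 n30 t -0.0052 0.0084 z 0.018
   -0.101 n35 t -0.0086 0.0084 z 0.019
   -0.089 n74 t -0.0159 0.0178 z 0.025
   -0.077 n81 t -0.0162 0.0175 z 0.027
   -0.065 n85 t -0.0162 0.0179 z 0.027
   -0.053 n83 t -0.0162 0.0183 z 0.026
   -0.041 n80 t -0.0154 0.0179 z 0.027
   -0.029 n82 t -0.0152 0.0186 z 0.027
   -0.017 n83 t -0.0160 0.0186 z 0.027
   -0.005 n80 t -0.0143 0.0192 z 0.027
   0.007 n84 t -0.0157 0.0187 z 0.027
   0.019 n76 t -0.0144 0.0223 z 0.026
   0.031 n147 t -0.0277 0.0314 z 0.033
   0.043 n141 t -0.0275 0.0309 z 0.035
   0.055 n142 t -0.0270 0.0313 z 0.034
   0.067 n105 t -0.0258 0.0295 z 0.033
   0.079 n11 t -0.0199 0.0230 z 0.025
 red [0.41553614 0.23638612 0.02958362]
```

```bash
python3 - <<'E'
from h import *
print(goto([.500,-.037,.21],np.radians(174)))
E
```

```text
(array([-0.4842, -0.5191,  0.0007]), array([-0.0018, -0.0004, -0.2321]))
```

jog_arm(
  plan=[
    [0,-0.484,-0.519,0.0,-0.002,0,-0.232],
    [0,-0.484,-0.519,0.0,-0.002,0,-0.232],
    [0,-0.484,-0.519,0.0,-0.002,0,-0.232],
    [0,-0.484,-0.519,0.0,-0.002,0,-0.232],
    [0,-0.484,-0.519,0.0,-0.002,0,-0.232],
    [0,-0.484,-0.519,0.0,-0.002,0,-0.232],
    [0,-0.484,-0.519,0.0,-0.002,0,-0.232],
    [0,-0.484,-0.519,0.0,-0.002,0,-0.232],
    [0,-0.484,-0.519,0.0,-0.002,0,-0.232],
    [0,-0.484,-0.519,0.0,-0.002,0,-0.232],
  ],
  grip_force=30,
)

```text
time: 1.1
ee_pos: [0.4159, 0.1537, 0.2107]
tcp_rot: [[-0.995, 0.104, 0.001], [0.104, 0.995, 0.002], [-0.0, 0.002, -1.0]]
contact_force: [0.5, 0.0, -0.8]
opening: 0.0953
grip_force: 0.0
```

```bash
python3 - <<'E'
from h import *
print(goto([.500,-.037,.20],np.radians(174)))
E
```

```text
(array([-0.1035, -0.1809,  0.0104]), array([0.0021, 0.0005, 0.0001]))
```

jog_arm(
  plan=[
    [0,-0.1035,-0.181,0.01,0.002,0,0],
    [0,-0.1035,-0.181,0.01,0.002,0,0],
    [0,-0.1035,-0.181,0.01,0.002,0,0],
    [0,-0.1035,-0.181,0.01,0.002,0,0],
    [0,-0.1035,-0.181,0.01,0.002,0,0],
    [0,-0.1035,-0.181,0.01,0.002,0,0],
    [0,-0.1035,-0.181,0.01,0.002,0,0],
    [0,-0.1035,-0.181,0.01,0.002,0,0],
  ],
)

```text
time: 1.9
ee_pos: [0.4994, -0.0338, 0.2006]
tcp_rot: [[-0.995, 0.103, 0.0], [0.103, 0.995, 0.0], [-0.0, 0.0, -1.0]]
contact_force: [-0.1, -1.1, -0.4]
opening: 0.0952
grip_force: 0.0
```

```bash
python3 - <<'E'
from h import *
print(goto([.500,-.037,.112],np.radians(174)))
p,d,K,T=grab("scene"); u,v=proj([.5,-.037,.12],K,T).astype(int); print(u,v)
save("s1",cv2.resize(p[v-80:v+70,u-100:u+100],None,fx=4,fy=4,interpolation=cv2.INTER_CUBIC))
E
```

```text
(array([-0.001 , -0.0032,  0.0886]), array([0.0003, 0.0001, 0.0019]))
308 219
```

View pics/s1.png

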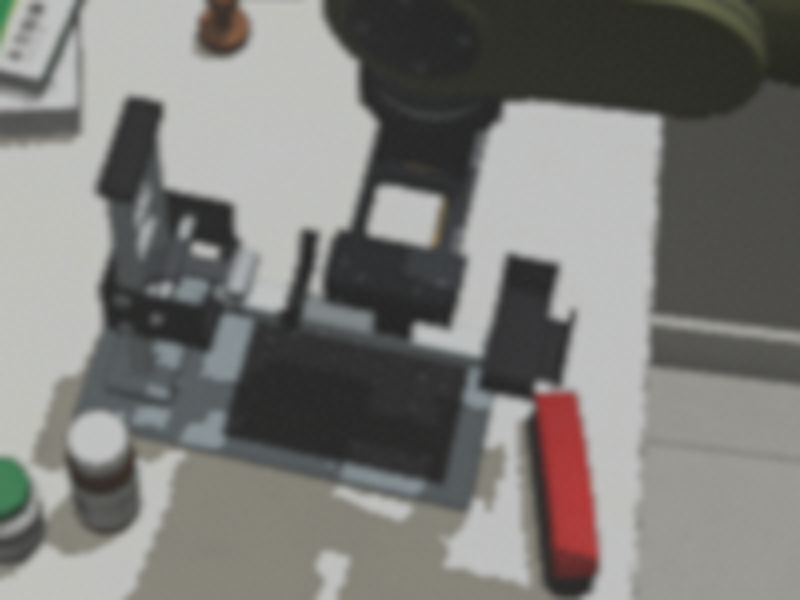

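The gripper (crop 400,270) is above the bar, between the fork (300,280) and the front nest (525,320). Descending and closing.

jog_arm(
  plan=[
    [0,-0.001,-0.003,0.03,0,0,0.002],
    [0,-0.001,-0.003,0.06,0,0,0.002],
    [0,-0.001,-0.003,0.0885,0,0,0.002],
    [0,-0.001,-0.003,0.0885,0,0,0.002],
    [0,-0.001,-0.003,0.0885,0,0,0.002],
    [0.6,-0.001,-0.003,0.0885,0,0,0.002],
    [0.6,-0.001,-0.003,0.0885,0,0,0.002],
    [0.6,-0.001,-0.003,0.0885,0,0,0.002],
  ],
)

```text
time: 2.75
ee_pos: [0.5015, -0.0384, 0.1137]
tcp_rot: [[-0.994, 0.106, 0.003], [0.106, 0.994, -0.001], [-0.003, -0.0, -1.0]]
contact_force: [0.3, 0.1, -0.4]
opening: 0.0766
grip_force: 0.0
```

jog_arm(
  plan=[
    [1,0,0,0,0,0,0],
    [1,0,0,0,0,0,0],
    [1,0,0,0,0,0,0],
    [1,0,0,0,0,0,0],
    [1,0,0,0,0,0,0],
    [1,0,0,0,0,0,0],
    [1,0,0,0,0,0,0],
    [1,0,0,0,0,0,0],
  ],
)

```text
time: 3.55
ee_pos: [0.5006, -0.0376, 0.1121]
tcp_rot: [[-0.994, 0.107, 0.0], [0.107, 0.994, 0.001], [-0.0, 0.002, -1.0]]
contact_force: [-0.0, 3.3, -0.1]
opening: 0.0186
grip_force: 30.0
```

jog_arm(
  plan=[
    [1,0,0,-0.006,0,0,0],
    [1,0,0,-0.014,0,0,0],
    [1,0,0,-0.022,0,0,0],
    [1,0,0,-0.03,0,0,0],
    [1,0,0,-0.038,0,0,0],
    [1,0,0,-0.045,0,0,0],
    [1,0,0,-0.051,0,0,0],
    [1,0,0,-0.053,0,0,0],
    [1,0,0,-0.053,0,0,0],
    [1,0,0,-0.053,0,0,0],
  ],
)

```text
time: 4.55
ee_pos: [0.5005, -0.0377, 0.1653]
tcp_rot: [[-0.994, 0.107, 0.0], [0.107, 0.994, 0.001], [-0.0, 0.001, -1.0]]
contact_force: [1.6, 4.3, -3.3]
opening: 0.0188
grip_force: 30.0
```

jog_arm(
  plan=[
    [1,0,0,0,0,0,0],
    [1,0,0,0,0,0,0],
    [1,0,0,0.003,0,0,0],
    [1,0,0,0.006,0,0,0],
    [1,0,0,0.009,0,0,0],
    [1,0,0,0.012,0,0,0],
    [1,0,0,0.014,0,0,0],
    [1,0,0,0.015,0,0,0],
    [1,0,0,0.015,0,0,0],
    [1,0,0,0.015,0,0,0],
  ],
)

```text
time: 5.55
ee_pos: [0.5005, -0.0377, 0.1499]
tcp_rot: [[-0.994, 0.107, 0.0], [0.107, 0.994, 0.001], [-0.0, 0.001, -1.0]]
contact_force: [2.3, 4.5, -4.6]
opening: 0.018
grip_force: 30.0
```

jog_arm(
  plan=[
    [1,0,0,0.0005,0,0,0],
    [1,0,0,0.001,0,0,0],
    [1,0,0,0.0015,0,0,0],
    [1,0,0,0.002,0,0,0],
    [1,0,0,0.0022,0,0,0],
    [1,0,0,0.0022,0,0,0],
  ],
)

```text
time: 6.15
ee_pos: [0.5005, -0.0377, 0.1482]
tcp_rot: [[-0.994, 0.107, 0.0], [0.107, 0.994, 0.001], [-0.0, 0.001, -1.0]]
contact_force: [2.1, 5.5, -1.9]
opening: 0.0184
grip_force: 30.0
```

jog_arm(
  plan=[
    [1,0,0,0.0004,0,0,0],
    [1,0,0,0.0004,0,0,0],
    [1,0,0,0.0004,0,0,0],
  ],
)

```text
time: 6.45
ee_pos: [0.5006, -0.0377, 0.1481]
tcp_rot: [[-0.994, 0.107, 0.0], [0.107, 0.994, 0.001], [-0.0, 0.001, -1.0]]
contact_force: [1.8, 4.8, -1.2]
opening: 0.0182
grip_force: 30.0
```

jog_arm(
  plan=[
    [0.8,0,0,0.0006,0,0,0],
    [0.3,0,0,0.0006,0,0,0],
    [0.3,0,0,0.0006,0,0,0],
    [0.3,0,0,0.0006,0,0,0],
    [0.2,0,0,0.0006,0,0,0],
    [0.2,0,0,0.0006,0,0,0],
    [0.2,0,0,-0.04,0,0,0],
    [0.2,0,0,-0.08,0,0,0],
    [0.2,0,0,-0.09,0,0,0],
    [0.2,0,0,-0.09,0,0,0],
  ],
)

```text
time: 7.45
ee_pos: [0.5018, -0.0386, 0.2401]
tcp_rot: [[-0.994, 0.107, 0.005], [0.107, 0.994, -0.001], [-0.005, -0.001, -1.0]]
contact_force: [-0.1, 0.0, -0.7]
opening: 0.0756
grip_force: 0.0
```

```bash
python3 - <<'E'
from h import *
s=readout.get_state(); print(s["ee_pos"],s["opening"],s["contact_force"])
# scanner: origin (.4455,.2437), yaw -166 ; grasp s=+.020
y=np.radians(-166); d=np.array([np.cos(y),np.sin(y)]); g=np.array([.4455,.2437])+.02*d; print(g)
print(goto([g[0],g[1],.12],y))
E
```

```text
[ 0.5017741  -0.03858733  0.24011707] 0.07564222897925459 [-0.05168698  0.03722585 -0.71305154]
[0.42609409 0.23886156]
(array([0.1054, 0.2679, 0.1194]), array([-0.0015,  0.0048, -0.3512]))
```

jog_arm(
  plan=[
    [0.2,0.105,0.268,0.03,0,0.005,-0.351],
    [0.2,0.105,0.268,0.03,0,0.005,-0.351],
    [0.2,0.105,0.268,0.03,0,0.005,-0.351],
    [0.2,0.105,0.268,0.03,0,0.005,-0.351],
    [0.2,0.105,0.268,0.03,0,0.005,-0.351],
    [0.2,0.105,0.268,0.08,0,0.005,-0.351],
    [0.2,0.105,0.268,0.12,0,0.005,-0.351],
    [0.2,0.105,0.268,0.12,0,0.005,-0.351],
    [0.2,0.105,0.268,0.12,0,0.005,-0.351],
    [0.2,0.105,0.268,0.12,0,0.005,-0.351],
  ],
)

```text
time: 8.45
ee_pos: [0.4259, 0.2391, 0.1191]
tcp_rot: [[-0.971, -0.241, -0.003], [-0.241, 0.971, 0.0], [0.003, 0.001, -1.0]]
contact_force: [0.1, -0.0, 0.8]
opening: 0.0757
grip_force: 0.0
```

```bash
python3 - <<'E'
from h import *
y=np.radians(-166)
print(goto([.426,.239,.029],y))
p,d,K,T=grab("top"); w=cloud(d,K,T); b,r=stand(w,.036); print(len(b),np.median(b,0),r)
z=w[...,2]; m=(z>.15)&(z<.21)&(w[...,0]<.452)&(w[...,0]>.38)&(abs(w[...,1]+.03)<.07); print(w[m].min(0),w[m].max(0))
p,d,K,T=grab("scene"); u,v=proj([.426,.239,.03],K,T).astype(int); print(u,v)
save("s2",cv2.resize(p[v-150:v+40,u-130:u+90],None,fx=3,fy=3,interpolation=cv2.INTER_CUBIC))
E
```

```text
(array([-0.0003, -0.0002,  0.0901]), array([ 0.0008, -0.0027, -0.0012]))
258 [ 0.50261711 -0.03963601  0.15257671] [ 0.9943777  -0.1058917   0.50369775 -0.03891515]
[ 0.39513304 -0.07521961  0.15051497] [0.44991102 0.01358602 0.19615668]
324 344
```

View pics/s2.png

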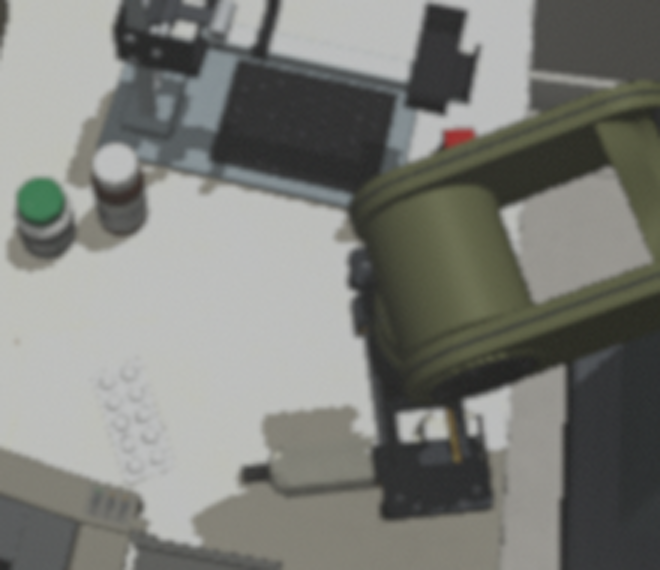

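The cradle is up on the next rung: its bar top rose from 116.5 to 152.6 mm, and the bottles have not moved. The gripper (crop 435,480) hovers over the scanner at the front of its handle. Descending to grasp.

jog_arm(
  plan=[
    [0.2,0,0,0.04,0,-0.003,0],
    [0.2,0,0,0.07,0,-0.003,0],
    [0.2,0,0,0.085,0,-0.003,0],
    [0.2,0,0,0.09,0,-0.003,0],
    [0.2,0,0,0.09,0,-0.003,0],
    [0.2,0,0,0.09,0,-0.003,0],
    [0.8,0,0,0.09,0,-0.003,0],
    [0.8,0,0,0.09,0,-0.003,0],
    [0.8,0,0,0.09,0,-0.003,0],
    [0.8,0,0,0.09,0,-0.003,0],
  ],
  grip_force=20,
)

```text
time: 9.55
ee_pos: [0.4244, 0.2395, 0.0278]
tcp_rot: [[-0.97, -0.242, -0.001], [-0.242, 0.97, 0.001], [0.001, 0.001, -1.0]]
contact_force: [-0.2, 0.7, -0.6]
opening: 0.0496
grip_force: 0.0
```

jog_arm(
  plan=[
    [0.9,0,0,0,0,0,0],
    [0.9,0,0,0,0,0,0],
    [0.9,0,0,0,0,0,0],
    [0.9,0,0,0,0,0,0],
  ],
)

```text
time: 9.95
ee_pos: [0.4242, 0.2394, 0.0274]
tcp_rot: [[-0.97, -0.242, -0.002], [-0.242, 0.97, 0.0], [0.002, 0.001, -1.0]]
contact_force: [-0.9, 0.5, 0.1]
opening: 0.0173
grip_force: 0.0
```

```bash
python3 - <<'E'
from h import *
s=readout.get_state(); print(s["time"],s["opening"],s["grip_force"],s["ee_pos"],s["contact_force"])
p,d,K,T=grab("scene"); u,v=proj([.426,.239,.03],K,T).astype(int); print(u,v)
a=cv2.resize(p[v-65:v+65,u-70:u+70],None,fx=2.8,fy=2.8,interpolation=cv2.INTER_CUBIC)
p,d,K,T=grab("top"); u,v=proj([.426,.239,.03],K,T).astype(int); print(u,v)
b=cv2.resize(p[v-65:v+65,u-70:u+70],None,fx=2.8,fy=2.8,interpolation=cv2.INTER_CUBIC)
save("s3",np.hstack([a,b]))
E
```

```text
9.95 0.017301104898607447 0.0 [0.42421918 0.23935947 0.02742593] [-0.92991734  0.4960647   0.09893136]
324 344
177 253
```

View pics/s3.png

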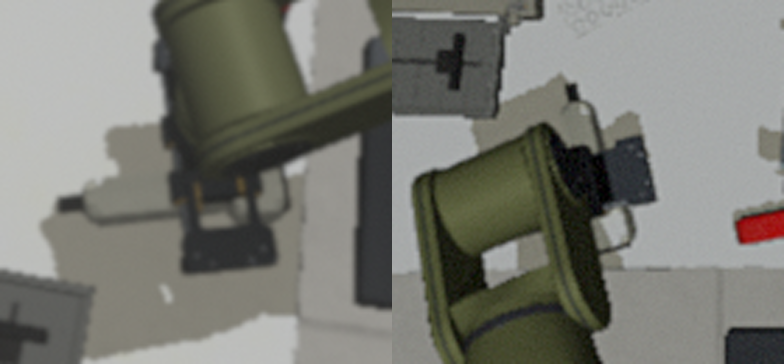

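The scanner has not moved (tail at left crop (70,203)) and the gripper straddles the front of its handle. Even so, the opening reads 17 mm with no grip force. I'll let the fingers settle and read again.

jog_arm(
  plan=[
    [0.9,0,0,0,0,0,0],
    [0.9,0,0,0,0,0,0],
    [0.9,0,0,0,0,0,0],
  ],
)

```text
time: 10.35
ee_pos: [0.4243, 0.2394, 0.0275]
tcp_rot: [[-0.97, -0.242, -0.002], [-0.242, 0.97, 0.0], [0.002, 0.001, -1.0]]
contact_force: [0.7, -0.3, 0.3]
opening: 0.0095
grip_force: 0.0
```

```bash
python3 - <<'E'
from h import *
s=readout.get_state(); print(s)
for n in("top","scene"):
    p,d,K,T=grab(n); w=cloud(d,K,T)
    m=(w[...,2]>.008)&(w[...,2]<.05)&(w[...,0]>.30)&(w[...,0]<.56)&(w[...,1]>.15)&(w[...,1]<.30)&(p.min(2)>75)
    q=w[m]; R=np.array([np.cos(np.radians(-166)),np.sin(np.radians(-166))]); r=q[:,:2]-[.4455,.2437]; ss=r@R; t=r@np.array([-R[1],R[0]])
    for k in np.arange(-.1,.1,.012):
        i=(ss>=k)&(ss<k+.012)
        if i.sum()>3: print(n,"%.3f n%d t %.3f %.3f z %.3f"%(k,i.sum(),t[i].min(),t[i].max(),np.median(q[i,2])))
E
```

```text
{'time': 10.35, 'qpos': array([ 4.02764525e-01, -4.26299197e-02,  2.15392953e+00,  1.18101685e-03,
        1.03184004e+00, -1.41282613e+00]), 'joint_velocities': array([-0.00089815, -0.00010011,  0.00044871,  0.00044082,  0.00075853,
        0.00215537]), 'joint_torque': array([ 5.86328861e-04, -2.86307788e+01, -3.06071699e+01, -1.64654385e-02,
        9.19919950e-02,  9.87631984e-05]), 'ee_pos': array([0.42427948, 0.23935476, 0.02748623]), 'tcp_rot': array([[-9.70332572e-01, -2.41767217e-01, -1.82021754e-03],
       [-2.41768181e-01,  9.70333984e-01,  3.26249339e-04],
       [ 1.68734254e-03,  7.56641044e-04, -9.99998290e-01]]), 'contact_force': array([ 0.69092548, -0.30320187,  0.27114316]), 'torque': array([0.03598378, 0.02096927, 0.02604199]), 'grip_force': 0.0, 'opening': 0.009524205776946404}
top -0.076 n32 t -0.012 0.016 z 0.025
top -0.064 n39 t -0.014 0.018 z 0.025
top -0.052 n41 t -0.016 0.017 z 0.027
top -0.040 n43 t -0.016 0.047 z 0.026
top -0.028 n11 t 0.001 0.015 z 0.026
top 0.044 n12 t 0.009 0.030 z 0.034
top 0.056 n47 t -0.005 0.031 z 0.034
top 0.068 n49 t -0.006 0.031 z 0.034
top 0.080 n48 t -0.005 0.031 z 0.033
top 0.092 n10 t -0.001 0.024 z 0.027
scene -0.100 n10 t -0.007 0.006 z 0.017
scene -0.088 n20 t -0.012 0.009 z 0.018
scene -0.076 n80 t -0.017 0.016 z 0.025
scene -0.064 n87 t -0.018 0.016 z 0.027
scene -0.052 n83 t -0.019 0.016 z 0.027
scene -0.040 n87 t -0.019 0.017 z 0.026
scene -0.028 n81 t -0.018 0.016 z 0.027
scene -0.016 n75 t -0.019 0.016 z 0.026
scene -0.004 n8 t -0.019 -0.011 z 0.024
scene 0.020 n22 t -0.018 -0.011 z 0.024
scene 0.032 n22 t -0.025 -0.012 z 0.019
scene 0.044 n46 t -0.029 -0.011 z 0.032
scene 0.056 n12 t -0.028 -0.011 z 0.035
scene 0.068 n75 t -0.031 0.004 z 0.035
scene 0.080 n63 t -0.031 0.008 z 0.033
scene 0.092 n7 t -0.021 0.005 z 0.027
```

```bash
python3 - <<'E'
from h import *
R=np.array([np.cos(np.radians(-166)),np.sin(np.radians(-166))])
p,d,K,T=grab("scene"); w=cloud(d,K,T); r=w[...,:2]-[.4242,.2394]; ss=r@R; t=r@np.array([-R[1],R[0]]); z=w[...,2]
# tool y = +y world-ish: tt=-t
for k in np.arange(0,.16,.01):
    m=(z>=k)&(z<k+.01)&(abs(ss)<.06)&(abs(t)<.12)
    if k<.04: m&=(p.max(2)<75)
    if m.sum()>2: print("z%.2f n%d s %.3f %.3f ty %.3f %.3f"%(k,m.sum(),*np.percentile(ss[m],[2,98]),*np.percentile(-t[m],[2,98])), p[m].mean(0).astype(int))
E
```

```text
z0.00 n3 s 0.048 0.053 ty 0.030 0.031 [66 66 63]
z0.01 n5 s 0.031 0.046 ty 0.028 0.030 [67 68 64]
z0.10 n5 s -0.001 0.011 ty 0.026 0.028 [77 77 71]
z0.11 n30 s -0.037 0.017 ty -0.076 0.050 [83 82 76]
z0.12 n126 s -0.037 0.031 ty -0.076 0.065 [79 79 76]
z0.13 n172 s -0.037 0.031 ty -0.051 0.068 [58 57 54]
z0.14 n123 s -0.036 0.026 ty -0.080 0.089 [64 63 60]
z0.15 n649 s -0.035 0.030 ty -0.081 0.089 [53 53 53]
```

jog_arm(
  plan=[
    [0.2,0,0,0,0,0,0],
    [0.2,0,0,0,0,0,0],
    [0.2,0,0,0,0,0,0],
    [0.2,0,0,0,0,0,0],
    [0.2,0,0,0,0,0,0],
    [0.2,0,0,0,0,0,0],
    [0.2,0,0,0,0,0,0],
    [0.2,0,0,0,0,0,0],
    [0.2,0,0,0.002,0,0,0],
    [0.2,0,0,0.002,0,0,0],
  ],
)

```text
time: 11.5
ee_pos: [0.4241, 0.2393, 0.0252]
tcp_rot: [[-0.97, -0.242, -0.002], [-0.242, 0.97, 0.0], [0.002, 0.001, -1.0]]
contact_force: [0.2, 0.6, 0.4]
opening: 0.0754
grip_force: 0.0
```

jog_arm(
  plan=[
    [0.2,0,0,0.002,0,0,0],
    [0.2,0,0,0.002,0,0,0],
  ],
)

```text
time: 11.7
ee_pos: [0.424, 0.2392, 0.0231]
tcp_rot: [[-0.97, -0.242, -0.002], [-0.242, 0.97, 0.0], [0.002, 0.001, -1.0]]
contact_force: [-0.6, 0.3, 0.3]
opening: 0.0763
grip_force: 0.0
```

jog_arm(
  plan=[
    [0.2,0,0,0.002,0,0,0],
    [0.2,0,0,0.004,0,0,0],
    [0.2,0,0,0.004,0,0,0],
  ],
)

```text
time: 12.0
ee_pos: [0.424, 0.2392, 0.0191]
tcp_rot: [[-0.97, -0.242, -0.003], [-0.242, 0.97, 0.0], [0.002, 0.001, -1.0]]
contact_force: [-0.1, 0.5, 0.6]
opening: 0.0762
grip_force: 0.0
```

jog_arm(
  plan=[
    [0.2,0,0,0.002,0,0,0],
    [0.2,0,0,0.004,0,0,0],
    [0.2,0,0,0.004,0,0,0],
  ],
)

```text
time: 12.3
ee_pos: [0.424, 0.2393, 0.0151]
tcp_rot: [[-0.97, -0.242, -0.002], [-0.242, 0.97, 0.0], [0.002, 0.001, -1.0]]
contact_force: [1.0, 0.5, 0.1]
opening: 0.076
grip_force: 0.0
```

jog_arm(
  plan=[
    [0.2,0,0,0.001,0,0,0],
    [0.2,0,0,0.003,0,0,0],
    [0.2,0,0,0.003,0,0,0],
  ],
)

```text
time: 12.6
ee_pos: [0.424, 0.2393, 0.0122]
tcp_rot: [[-0.97, -0.242, -0.002], [-0.242, 0.97, 0.0], [0.002, 0.001, -1.0]]
contact_force: [-0.2, -0.6, 0.7]
opening: 0.0763
grip_force: 0.0
```

```bash
python3 - <<'E'
from h import *
R=np.array([np.cos(np.radians(-166)),np.sin(np.radians(-166))]); print(readout.get_state()["ee_pos"])
ims=[]
for n in("scene","top"):
    p,d,K,T=grab(n); w=cloud(d,K,T); r=w[...,:2]-[.424,.2393]; ss=r@R; t=r@np.array([-R[1],R[0]]); z=w[...,2]
    for k in np.arange(0.04,.2,.01):
        m=(z>=k)&(z<k+.01)&(abs(ss)<.06)&(abs(t)<.12)
        if m.sum()>2: print(n,"z%.2f n%d s %.3f %.3f ty %.3f %.3f"%(k,m.sum(),*np.percentile(ss[m],[2,98]),*np.percentile(-t[m],[2,98])))
    u,v=proj([.426,.239,.03],K,T).astype(int)
    ims.append(cv2.resize(p[v-50:v+50,u-50:u+50],None,fx=4,fy=4,interpolation=cv2.INTER_CUBIC))
save("s4",np.hstack(ims))
E
```

```text
[0.42404938 0.23931228 0.01220513]
scene z0.09 n3 s -0.036 -0.033 ty -0.075 0.069
scene z0.10 n41 s -0.037 -0.015 ty -0.075 0.081
scene z0.11 n259 s -0.037 0.031 ty -0.061 0.058
scene z0.12 n105 s -0.036 0.031 ty -0.062 0.089
scene z0.13 n627 s -0.036 0.030 ty -0.080 0.089
scene z0.14 n81 s -0.035 0.026 ty -0.076 0.088
scene z0.18 n4 s -0.036 -0.032 ty -0.027 0.010
scene z0.19 n40 s -0.037 -0.030 ty -0.049 0.024
top z0.10 n6 s 0.030 0.037 ty -0.061 0.049
top z0.11 n37 s -0.033 0.036 ty -0.060 -0.036
top z0.12 n11 s -0.030 0.033 ty -0.091 -0.047
top z0.13 n327 s -0.030 0.034 ty -0.091 -0.050
top z0.14 n29 s -0.028 0.029 ty -0.086 -0.044
top z0.15 n15 s -0.018 0.022 ty -0.051 -0.049
top z0.16 n14 s -0.016 0.022 ty -0.051 -0.050
top z0.17 n14 s -0.019 0.022 ty -0.052 -0.050
top z0.18 n23 s -0.026 0.033 ty -0.051 -0.038
top z0.19 n122 s -0.032 0.033 ty -0.051 -0.036
```

View pics/s4.png

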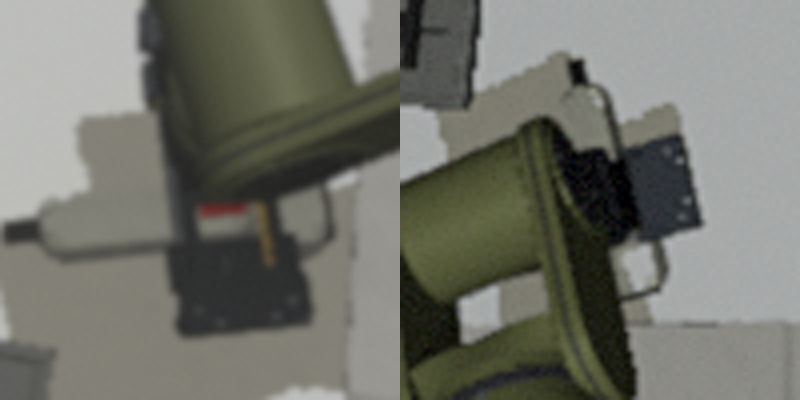

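The trigger shows between the fingers (left crop (220,210)), so the gripper straddles the handle. The body sits higher than the reported TCP height implies, and there is still no contact. I'll feel for the surface in small steps.

jog_arm(
  plan=[
    [0.2,0,0,0.001,0,0,0],
    [0.2,0,0,0.003,0,0,0],
    [0.2,0,0,0.003,0,0,0],
  ],
)

```text
time: 13.0
ee_pos: [0.424, 0.2393, 0.0091]
tcp_rot: [[-0.97, -0.242, -0.002], [-0.242, 0.97, 0.0], [0.002, 0.001, -1.0]]
contact_force: [-0.2, 0.6, -0.3]
opening: 0.0756
grip_force: 0.0
```

jog_arm(
  plan=[
    [0.2,0,0,0.001,0,0,0],
    [0.2,0,0,0.002,0,0,0],
    [0.2,0,0,0.002,0,0,0],
  ],
)

```text
time: 13.3
ee_pos: [0.4241, 0.2393, 0.0073]
tcp_rot: [[-0.97, -0.242, -0.002], [-0.242, 0.97, 0.0], [0.002, 0.001, -1.0]]
contact_force: [0.4, 0.6, -0.1]
opening: 0.0759
grip_force: 0.0
```

Enough depth now: the tips should be 5–11 mm above the table. Closing.

jog_arm(
  plan=[
    [0.7,0,0,0,0,0,0],
    [0.7,0,0,0,0,0,0],
    [0.7,0,0,0,0,0,0],
    [0.7,0,0,0,0,0,0],
    [0.7,0,0,0,0,0,0],
    [0.7,0,0,0,0,0,0],
    [0.7,0,0,0,0,0,0],
    [0.7,0,0,0,0,0,0],
  ],
  grip_force=25,
)

```text
time: 14.1
ee_pos: [0.4242, 0.2394, 0.0075]
tcp_rot: [[-0.97, -0.242, -0.002], [-0.242, 0.97, 0.0], [0.002, 0.001, -1.0]]
contact_force: [-0.4, 0.3, -0.5]
opening: 0.0351
grip_force: 24.8
```

Gripped at 35 mm with 25 N. Lifting, then carrying.

jog_arm(
  plan=[
    [0.7,0,0,-0.01,0,0,0],
    [0.7,0,0,-0.04,0,0,0],
    [0.7,0,0,-0.08,0,0,0],
    [0.7,0,0,-0.12,0,0,0],
    [0.7,0,0,-0.16,0,0,0],
    [0.7,0,0,-0.2,0,0,0],
    [0.7,0,0,-0.23,0,0,0],
    [0.7,0,0,-0.245,0,0,0],
    [0.7,0,0,-0.245,0,0,0],
    [0.7,0,0,-0.245,0,0,0],
  ],
)

```text
time: 15.1
ee_pos: [0.424, 0.239, 0.2509]
tcp_rot: [[-0.97, -0.242, -0.004], [-0.242, 0.97, -0.001], [0.004, 0.0, -1.0]]
contact_force: [0.0, -0.1, -2.9]
opening: 0.0346
grip_force: 24.7
```

```bash
python3 - <<'E'
from h import *
print(goto([.478,-.035,.245],np.radians(174)))
E
```

```text
(array([ 0.0138, -0.2789,  0.0058]), array([-3.000e-04, -4.000e-03,  3.489e-01]))
```

jog_arm(
  plan=[
    [0.7,0.002,-0.03,0,0,-0.001,0.05],
    [0.7,0.004,-0.07,0,0,-0.002,0.11],
    [0.7,0.006,-0.11,0,0,-0.003,0.17],
    [0.7,0.008,-0.15,0,0,-0.004,0.22],
    [0.7,0.01,-0.19,0,0,-0.004,0.28],
    [0.7,0.012,-0.23,0.002,0,-0.004,0.33],
    [0.7,0.014,-0.26,0.004,0,-0.004,0.349],
    [0.7,0.014,-0.279,0.006,0,-0.004,0.349],
    [0.7,0.014,-0.279,0.006,0,-0.004,0.349],
    [0.7,0.014,-0.279,0.006,0,-0.004,0.349],
  ],
)

```text
time: 16.1
ee_pos: [0.4775, -0.0346, 0.2439]
tcp_rot: [[-0.994, 0.106, -0.002], [0.106, 0.994, 0.002], [0.002, 0.002, -1.0]]
contact_force: [0.6, 0.0, -1.9]
opening: 0.0345
grip_force: 24.7
```

```bash
python3 - <<'E'
from h import *
s=readout.get_state(); print(s["ee_pos"],s["contact_force"],s["opening"])
print(goto([.478,-.035,.1757],np.radians(174)))
y=np.radians(174); U=np.array([np.cos(y),np.sin(y)]); L=np.array([.664,-.0545]); V=np.array([-U[1],U[0]])
for n in("scene","top"):
    p,d,K,T=grab(n); w=cloud(d,K,T); r=w[...,:2]-L; a=r@U; t=r@V; z=w[...,2]; br=p.min(2)>85
    # scanner (bright), underside expected z = tcp-.0075 -> .237..; tops .263 / .271
    m=(z>.225)&(z<.29)&(abs(t)<.05)&(a>.05)&(a<.30)&br
    if m.sum(): print(n,"scanner n",m.sum(),"a",np.percentile(a[m],[0,1,99,100]))
    for k in np.arange(.05,.29,.015):
        i=m&(a>=k)&(a<k+.015)
        if i.sum()>5: print("  %.3f n%d t %.4f %.4f z %.4f"%(k,i.sum(),*np.percentile(t[i],[2,98]),np.median(z[i])))
    f=(z>.155)&(z<.205)&(abs(t)<.06)&~br
    for nm,lo,hi in(("fork",.082,.12),("front",.20,.29)):
        i=f&(a>lo)&(a<hi)
        if i.sum(): print("  ",nm,i.sum(),np.percentile(a[i],[1,50,99]),np.percentile(t[i],[1,99]))
u,v=0,0
p,d,K,T=grab("scene"); u,v=proj([.49,-.035,.2],K,T).astype(int)
save("s5",cv2.resize(p[v-75:v+75,u-100:u+100],None,fx=4,fy=4,interpolation=cv2.INTER_CUBIC))
E
```

```text
[ 0.4774557  -0.03457001  0.2438563 ] [ 0.64444087  0.00589705 -1.92093959] 0.03447773677171666
(array([-0.0007, -0.0005,  0.0682]), array([ 0.0017, -0.0024, -0.001 ]))
scene scanner n 743 a [0.06642504 0.06989117 0.25805179 0.2588864 ]
  0.065 n18 t -0.0092 0.0049 z 0.2544
  0.080 n41 t -0.0185 0.0090 z 0.2602
  0.095 n96 t -0.0177 0.0140 z 0.2633
  0.110 n97 t -0.0199 0.0160 z 0.2630
  0.125 n98 t -0.0198 0.0154 z 0.2634
  0.140 n12 t -0.0139 0.0129 z 0.2647
  0.215 n104 t -0.0278 0.0265 z 0.2717
  0.230 n159 t -0.0284 0.0263 z 0.2716
  0.245 n118 t -0.0270 0.0238 z 0.2706
   fork 70 [0.09243751 0.09816436 0.10314327] [-0.03119774  0.02023614]
   front 319 [0.21743509 0.23978041 0.26323499] [-0.04342311  0.01749449]
top scanner n 378 a [0.07119081 0.08352363 0.25662287 0.25724664]
  0.080 n18 t -0.0111 0.0100 z 0.2602
  0.095 n72 t -0.0158 0.0146 z 0.2629
  0.110 n60 t -0.0154 0.0158 z 0.2634
  0.230 n120 t -0.0275 0.0273 z 0.2706
  0.245 n104 t -0.0243 0.0285 z 0.2708
   fork 37 [0.09436028 0.10104773 0.10631023] [-0.02985752  0.03032762]
   front 57 [0.22712683 0.24523781 0.26832958] [-0.04261851  0.03947193]
```

View pics/s5.png

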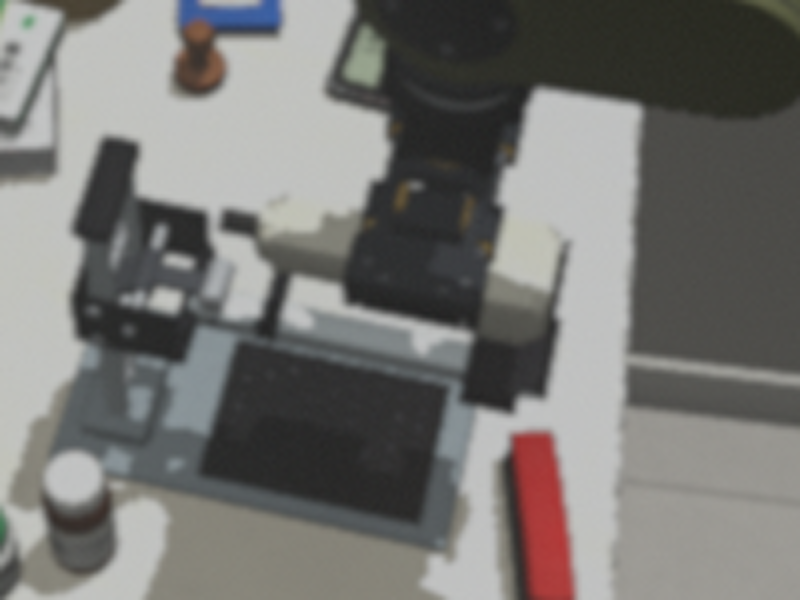

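The scanner is level above the cradle: cream handle at crop (300,235), head at (525,280) over the front nest at (515,370). It is aligned laterally and about 1 mm short of the nest front. Lowering.

jog_arm(
  plan=[
    [0.7,0.001,0,0.015,0.001,-0.002,0],
    [0.7,0.001,0,0.03,0.001,-0.002,0],
    [0.7,0.001,0,0.042,0.001,-0.002,0],
    [0.7,0.001,0,0.05,0.001,-0.002,0],
    [0.7,0.001,0,0.056,0.001,-0.002,0],
    [0.7,0.001,0,0.061,0.001,-0.002,0],
    [0.7,0.001,0,0.064,0.001,-0.002,0],
    [0.7,0.001,0,0.066,0.001,-0.002,0],
    [0.7,0.001,0,0.066,0.001,-0.002,0],
  ],
)

```text
time: 17.15
ee_pos: [0.4778, -0.0347, 0.1803]
tcp_rot: [[-0.994, 0.105, 0.004], [0.105, 0.995, -0.001], [-0.004, -0.0, -1.0]]
contact_force: [-0.5, -0.2, -1.6]
opening: 0.0345
grip_force: 24.7
```

jog_arm(
  plan=[
    [0.7,0,0,0.001,0,0,0],
    [0.7,0,0,0.002,0,0,0],
    [0.7,0,0,0.003,0,0,0],
    [0.7,0,0,0.003,0,0,0],
    [0.7,0,0,0.003,0,0,0],
  ],
)

```text
time: 17.65
ee_pos: [0.4777, -0.0347, 0.1773]
tcp_rot: [[-0.995, 0.105, 0.004], [0.105, 0.995, -0.001], [-0.004, -0.0, -1.0]]
contact_force: [0.4, 0.7, -2.3]
opening: 0.0345
grip_force: 24.7
```

jog_arm(
  plan=[
    [0.7,0,0,0.0005,0,0.002,0],
    [0.7,0,0,0.001,0,0.003,0],
    [0.7,0,0,0.0015,0,0.004,0],
    [0.7,0,0,0.0015,0,0.004,0],
    [0.7,0,0,0.0015,0,0.004,0],
  ],
)

```text
time: 18.15
ee_pos: [0.4778, -0.0347, 0.1762]
tcp_rot: [[-0.995, 0.105, 0.0], [0.105, 0.995, -0.0], [-0.0, -0.0, -1.0]]
contact_force: [-1.2, 0.0, 0.8]
opening: 0.0343
grip_force: 24.9
```

jog_arm(
  plan=[
    [0.7,0,0,0.0004,0,0,0],
    [0.7,0,0,0.0004,0,0,0],
    [0.7,0,0,0.0004,0,0,0],
  ],
)

```text
time: 18.45
ee_pos: [0.4778, -0.0347, 0.1761]
tcp_rot: [[-0.995, 0.105, 0.0], [0.105, 0.995, -0.0], [-0.0, -0.0, -1.0]]
contact_force: [-2.5, -0.8, 6.3]
opening: 0.0345
grip_force: 25.1
```

Seated on the floor, with about 8 N upward on the tool beyond the scanner's weight. Easing off slightly and releasing.

jog_arm(
  plan=[
    [0.7,0,0,-0.0003,0,0,0],
    [0.6,0,0,-0.0003,0,0,0],
    [0.55,0,0,-0.0003,0,0,0],
    [0.4,0,0,-0.0003,0,0,0],
    [0.2,0,0,-0.0003,0,0,0],
    [0.2,0,0,-0.0003,0,0,0],
    [0.2,0,0,-0.0003,0,0,0],
    [0.2,0,0,-0.0003,0,0,0],
    [0.2,0,0,-0.0003,0,0,0],
  ],
)

```text
time: 19.35
ee_pos: [0.4777, -0.0347, 0.1757]
tcp_rot: [[-0.995, 0.105, 0.0], [0.105, 0.995, -0.0], [-0.0, -0.0, -1.0]]
contact_force: [0.2, -0.4, -0.0]
opening: 0.0754
grip_force: 0.0
```

jog_arm(
  plan=[
    [0.2,0,0,-0.01,0,0,0],
    [0.2,0,0,-0.04,0,0,0],
    [0.2,0,0,-0.09,0,0,0],
    [0.2,0,0,-0.12,0,0,0],
    [0.2,0.05,0.05,-0.12,0,0,0],
    [0.2,0.1,0.1,-0.12,0,0,0],
    [0.2,0.1,0.15,-0.12,0,0,0],
    [0.2,0.1,0.2,-0.12,0,0,0],
    [0.2,0.1,0.25,-0.12,0,0,0],
    [0.2,0.1,0.25,-0.12,0,0,0],
  ],
)

```text
time: 20.35
ee_pos: [0.4038, 0.2273, 0.2969]
tcp_rot: [[-0.995, 0.102, 0.002], [0.102, 0.995, 0.001], [-0.002, 0.001, -1.0]]
contact_force: [-0.4, -0.8, -0.1]
opening: 0.0762
grip_force: 0.0
```

```bash
python3 - <<'E'
from h import *
s=readout.get_state(); print(s["time"],s["ee_pos"],s["contact_force"])
y=np.radians(174); U=np.array([np.cos(y),np.sin(y)]); L=np.array([.664,-.0545]); V=np.array([-U[1],U[0]]); ims=[]
for n in("scene","top"):
    p,d,K,T=grab(n); w=cloud(d,K,T); r=w[...,:2]-L; a=r@U; t=r@V; z=w[...,2]; br=p.min(2)>85
    m=(z>.175)&(z<.22)&(abs(t)<.05)&(a>.05)&(a<.30)&br
    print(n,m.sum(),np.percentile(a[m],[0,1,99,100]))
    for k in np.arange(.05,.29,.015):
        i=m&(a>=k)&(a<k+.015)
        if i.sum()>5: print("  %.3f n%d t %.4f %.4f z %.4f"%(k,i.sum(),*np.percentile(t[i],[2,98]),np.median(z[i])))
    u,v=proj([.5,-.02,.15],K,T).astype(int); ims.append(cv2.resize(p[v-60:v+70,u-65:u+65],(400,400),interpolation=cv2.INTER_CUBIC))
save("s6",np.hstack(ims))
E
```

```text
20.35 [0.4038179  0.22725264 0.29691416] [-0.37386197 -0.77558026 -0.13232687]
scene 904 [0.05276937 0.05672867 0.22853164 0.24985776]
  0.050 n51 t -0.0154 0.0149 z 0.1796
  0.065 n25 t -0.0160 0.0139 z 0.1848
  0.080 n50 t -0.0155 0.0301 z 0.1920
  0.095 n91 t -0.0173 0.0282 z 0.1955
  0.110 n86 t -0.0176 0.0147 z 0.1958
  0.125 n88 t -0.0174 0.0150 z 0.1962
  0.140 n84 t -0.0161 0.0153 z 0.1958
  0.155 n87 t -0.0170 0.0155 z 0.1952
  0.170 n85 t -0.0178 0.0151 z 0.1958
  0.185 n65 t -0.0177 0.0150 z 0.1958
  0.200 n85 t -0.0242 0.0202 z 0.1974
  0.215 n101 t -0.0293 0.0426 z 0.2034
top 951 [0.05754389 0.06000997 0.25573738 0.25741636]
  0.050 n29 t -0.0136 0.0153 z 0.1788
  0.065 n24 t -0.0145 0.0161 z 0.1787
  0.080 n19 t -0.0106 0.0121 z 0.1893
  0.095 n64 t -0.0159 0.0168 z 0.1944
  0.110 n69 t -0.0151 0.0157 z 0.1945
  0.125 n71 t -0.0163 0.0169 z 0.1947
  0.140 n68 t -0.0163 0.0156 z 0.1946
  0.155 n73 t -0.0158 0.0170 z 0.1946
  0.170 n70 t -0.0168 0.0159 z 0.1952
  0.185 n47 t -0.0156 0.0170 z 0.1956
  0.200 n53 t -0.0191 0.0191 z 0.1942
  0.215 n127 t -0.0279 0.0440 z 0.2025
  0.230 n129 t -0.0267 0.0441 z 0.2029
  0.245 n108 t -0.0365 0.0434 z 0.2018
```

View pics/s6.png

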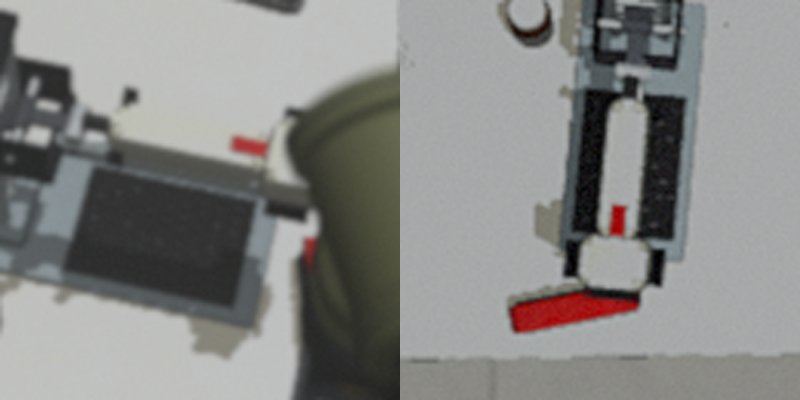

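The right crop shows the scanner centred in the cradle with its trigger up: head in the front nest at (612,262), handle in the fork at (628,105). The handle top is level at 194–196 mm, so the underside lies on the nest floor, and the gripper is clear.

```bash
python3 -c "
from bench import ctrl; print(ctrl.finish_job())"
```

```text
the job is handed in; nothing more can be done
None
```

The cradle is one rung higher (up 36 mm), the scanner lies flat and right way up in it, the bottles were not touched, and the job was handed in at about 20.5 s of the 56 s allowed; the first grasp of the scanner closed on nothing because the gripper was too high, so I lowered it and gripped again.

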